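# Slide the shim off the counting scale and into the kit tray

## Robot

A 6-joint arm with a two-finger parallel gripper is mounted at the origin on the work surface. World frame = base frame: x ahead of the robot, y to its left, z up, the work surface at z = 0. Lengths are in m, angles in rad, forces in N, time in s.
With the tool pointing down it reaches from about 0.4 to 0.925 m from the base axis. Payload 12.5 kg.
Tool frame: the origin (TCP) lies at the very end of the fingers, on their centre line; the grasp point (between the pads) lies bot.grip_point_offset behind it (bot.grip_point_offset is the distance from the TCP to the grasp point, in m); z points along the fingers, y is the line along which they close (so a half turn about z gives the same grasp; the last joint's range is limited). The gripper opens to 95 mm and grips with 3 to 60 N. Pads are 20 mm wide; open, the fingers measure 119 mm over their backs; the gripper's body (75 mm by 180 mm) begins 59 mm behind the grasp point.
Start: joints at [-1.364, 0.491, 1.559, -0, 1.092, -0.106], TCP at [0.192, -0.595, 0.215] pointing down, gripper open.
Joint ranges: [-3.1, 3.1], [-0.84, 2.19], [0.05, 2.79], [-1.13, 4.28], [0.06, 2.93], [-2.69, 2.69]. Speed limits (rad/s): [2.22, 2.22, 2.79, 3.14, 3.14, 3.14].

## Interface

Orientations are given as a 3x3 rotation matrix whose columns are the frame's x, y, z axes.
In Python, from plant import bot gives the robot as it stands. The module is installed in compiled form; this text tells all that it offers.
- The arm moves only by the tool send_rows, never from a script. Its argument "rows" is a list of rows, each an object with "xyz": the shift along the tool's x, y, z in m, a list of three; "dr": the turn, a rotation vector about the tool's x, y, z in rad, a list of three; "fingers": the opening, from 0 (shut) to 1 (fully open). In form: [{"xyz": [dx, dy, dz], "dr": [ax, ay, az], "fingers": fingers}, ...]. A call has 1 to 10 rows; each row is the pose to reach, as a shift and turn from the pose commanded when the call began, along the tool's axes at that moment; what a row does not reach only later rows make up. A row lasts 1/10 s, in which the tool goes at most 50 mm and 8.59 degrees, less where a joint would pass 70% of its speed; a pose out of reach is approached as far as the arm can. A call with a gripper value outside its range is refused whole. The fingers move at their own pace and stop on an object; "grip_force" is the grip in N (left out, the last holds). Time passes only in rows, so rows that repeat a pose let the fingers close. It gives the time, the measured TCP pose, the force, the opening and the grip force at its end, in the units of the state.
- bot.sense(): the state, without advancing time (a new reading comes with each control period).
- bot.grab_frame(name): name is "side" or "top"; returns a dict with "img" (384x512x3 uint8, red, green, blue), "fovy" (degrees; the focal length in pixels is half the picture's height over the tangent of half this angle, whatever the lens; pixels are square), "cx", "cy" (the principal point, pixels), "k1" (the pictures are not rectified: a ray, as slopes to the right and down, at radius r is drawn at 1 + k1 r^2 times it, then the intrinsics apply), "position" and "orientation" of the camera in the world. Camera axes: x right, y down, z forward; pixel columns grow to the right and rows downward; lengths in m; the calibration is good to about 2 mm. A picture is of the moment at which its call begins. There is no depth.
- bot.finish_job(): hands the job in; it is judged then, once.
Trained networks look in a picture, given as the dict that the camera call returned (one of the last four; its "shot" number tells which), for a name from the list of things; names that differ only in an ending like _2 or _b are one class to them, and where a whole thing is asked for, a point or a joint stands for the part that bears it (a point fixed in the world has none). Each returns a list of dicts, best first, with "confidence" (0 to 1); they miss things now and then, are a little off and sometimes report something else, mostly with a low value. They report only what shows in the picture. A call takes as long as a camera call. They do not tell look-alikes from the thing itself.
- bot.search_frame(picture, query): "position" ([row, column] as shares, 0 to 1, of the picture: columns of its width, rows of its height, amid what is visible of it).
- bot.landmark_of(picture, query): "position" ([row, column] as shares, 0 to 1, of the picture: columns of its width, rows of its height: a listed point, or the origin of a listed thing).
The state is a dict: "clock": time; "joints": joint angles; "joint_vel": joint speeds; "joint_torque": joint torques, N m; "eef_pos": TCP position; "tool_rot": TCP orientation; "force": force on the tool from outside, world axes, zero at the start; "wrist_torque": the same for the moment, N m; "grip_width": finger opening in m; "grip_force": force on a finger pad.
Only numpy, scipy, OpenCV 4.12 (cv2) and the standard library are available. Lean on these libraries where they do the work, as an engineer would, in place of code of your own. Each camera call takes 0.05 s, during which the arm holds its last target. There are 200 camera calls.

## Task

The thin steel shim plate on the counting scale cannot be gripped where it lies: slide it along the pan until about a third of it sticks out over the open front edge, still lying flat, then take it by that end and lift it clear. The scale takes 1.5 kg at most, so never load its pan beyond that while you slide. Lay the shim flat in the large front bay of the green kit tray without dropping it in from above, let go, and leave the carton, the tape roll and the tape measure where they are.

Things in the scene. Friction and masses are not known exactly. Their poses are not given: they have to be found in the camera images.
- shim: The shim: flat smooth blue-grey steel plate 120 mm long (x), 55 mm wide (y), 2.5 mm thick, about 0.13 kg, two dark bolt holes (only painted, flush) 38 mm either side of its middle. Origin at the centre of its underside, z up. It starts flat on the pan, squared into the back left corner: long axis along the pan's x, within 10 mm of the back and left lips, so no finger fits behind or left of it.
- pan_edge (a point): Middle of the open front edge of the scale's stainless pan, on its top surface, 100 to 108 mm above the bench (screw feet). x points from the edge into the pan (away from the robot, turned with the scale), y left along the edge, z up. In front of the edge, at least 40 mm below the pan, is the scale's sloping keypad console, reaching 100 mm forward.
- pan: The pan as a body, same origin and axes as pan_edge: flat, 170 mm deep (x 0 to 170), 160 mm wide (y -80 to 80), lips 12 mm high and 2 mm thick at back and sides, none in front. It sits on a load cell and sinks only about 0.04 mm per newton. The shim slides easily on it; rubber fingertips pressed on the shim hold it better than the pan does.
- tray: Green open plastic kit tray fixed to the bench, 280 mm (x) by 190 mm (y), walls 45 mm high and 3 mm thick, floor 3 mm thick. Origin at the centre of its underside, x along its length away from the robot, z up. A cross wall at x = 60 mm parts the large front bay from a small far bay that holds anchor bolts.
- shim_bay (a point): Centre of the floor of the tray's large front bay (inside 196 mm along x, 184 mm along y), with the tray's axes.
- carton: Bystander: brown carton 100 x 150 x 60 mm; origin at the centre of its underside.
- tape_roll: Bystander: roll of brown packing tape lying flat, 100 mm across, 48 mm high; origin at the centre of its underside.
- tape_measure: Bystander: yellow tape measure 70 x 62 x 34 mm; origin at the centre of its underside.
Things that resemble listed ones, but are neither listed nor needed, are in the scene too. What is shaped like the shim but pink or purple is not meant.

How it is judged:
On the way, in this order (a step that is already met when the one before it is completed fails the run):
1. the shim lies flat on the pan and sticks out 25 to 58 mm over its open front edge (x of shim in the frame of pan_edge between 0.002 and 0.035 m and z of shim in the frame of pan_edge between -0.004 and 0.004 m and angle between shim's own z axis and vertical below 0.05 rad and contact force between shim and pan above 0.2 N), for 0.2 s.
2. the shim is held in the fingers, clear of the scale (contact force between the fingers and shim above 1 N and contact force between shim and pan below 0.05 N and z of shim in the frame of pan_edge above 0.01 m), for 0.2 s.
At the end, for the whole second after the job is handed in: The shim lies flat (within 0.06 rad) and at rest on the floor of the tray's front bay (its underside within 5 mm of that floor), and nothing is held (x of shim in the frame of shim_bay between -0.075 and 0.075 m and y of shim in the frame of shim_bay between -0.07 and 0.07 m and z of shim in the frame of shim_bay below 0.005 m and angle between shim's own z axis and vertical below 0.06 rad and linear speed of shim below 0.01 m/s); the robot touches nothing.
It fails at once if the scale's pan was loaded with more than 15 N (contact force between pan and anything else above 15 N).
It fails at once if the shim was let fall into the tray from more than 25 mm (contact force between shim and anything else below 0.01 N and z of shim in the frame of shim_bay above 0.025 m and horizontal distance between shim and shim_bay below 0.15 m).
It fails at once if the carton was moved more than 20 mm (distance of carton from where it was at the start of the episode above 0.02 m).
It fails at once if the tape roll was moved more than 20 mm (distance of tape_roll from where it was at the start of the episode above 0.02 m).
It fails at once if the tape measure was moved more than 20 mm (distance of tape_measure from where it was at the start of the episode above 0.02 m).
It also fails if it takes over 61 s, if anything falls off the work surface, if the arm or the gripper's body presses on something with over 40 N, if the wrist force passes 120 N, or if a joint passes its speed limit or range.

## Working session

There is one attempt and no reset: what is moved stays moved. The work goes in short steps, Python scripts to look and compute and a tool call to move; the robot and the scene stay as the last step left them, time stands still between calls to the robot, and variables do not carry over. Pictures are saved under pics/ and viewed, at most 10 in all, crops included, and the job is handed in when it is done.

Besides the shell and the picture viewer there is one more tool, called after "Emit:" in YAML: its name, and indented under it one key for each argument. send_rows: Moves the arm, as the interface text tells. Its arguments: {"type":"object","properties":{"rows":{"type":"array"},"grip_force":{"type":"number"}},"required":["rows"]}

```bash
mkdir -p pics
cat > h.py <<'E'
import numpy as np, cv2, json
from plant import bot
def ray(p,rc):
    h,w=p["img"].shape[:2]; f=h/2/np.tan(np.radians(p["fovy"])/2)
    d=np.array([(rc[1]*w-p["cx"])/f,(rc[0]*h-p["cy"])/f]); s=d.copy()
    for _ in range(30): s=d/(1+p["k1"]*(s@s))
    R=np.array(p["orientation"]); v=R@np.array([*s,1]); return np.array(p["position"]),v
def at_z(p,rc,z):
    o,v=ray(p,rc); return o+v*(z-o[2])/v[2]
def proj(p,X):
    h,w=p["img"].shape[:2]; f=h/2/np.tan(np.radians(p["fovy"])/2)
    c=np.array(p["orientation"]).T@(np.array(X)-p["position"]); s=c[:2]/c[2]; s=s*(1+p["k1"]*(s@s))
    return s*f+[p["cx"],p["cy"]]  # col,row
def tri(a,ra,b,rb):
    o1,v1=ray(a,ra);o2,v2=ray(b,rb)
    v1=v1/np.linalg.norm(v1);v2=v2/np.linalg.norm(v2)
    t=np.linalg.lstsq(np.c_[v1,-v2],o2-o1,rcond=None)[0]
    p1=o1+t[0]*v1;p2=o2+t[1]*v2
    return (p1+p2)/2,np.linalg.norm(p1-p2)
def save(p,n): cv2.imwrite("pics/"+n+".png",cv2.cvtColor(p["img"],cv2.COLOR_RGB2BGR))
E
python3 - <<'E'
from h import *
np.set_printoptions(precision=4,suppress=True)
P={n:bot.grab_frame(n) for n in("side","top")}
for n,p in P.items():
    save(p,n+"0"); print(n,p["fovy"],p["cx"],p["cy"],p["k1"],np.array(p["position"]),np.array(p["orientation"]).tolist())
    for q in("shim","pan_edge","pan","tray","shim_bay","carton","tape_roll","tape_measure"):
        print(q,[(np.round(np.array(d["position"])*[384,512],1).tolist(),round(d["confidence"],2)) for d in bot.landmark_of(p,q)][:3])
print(bot.grip_point_offset,bot.sense())
i=np.hstack([P["side"]["img"],P["top"]["img"]])
E
```

```text
side 49.95004762290276 246.88144576482387 186.8980009291847 -0.09842608668377902 [0.1598 0.8412 1.0073] [[-0.8829532770628669, -0.33605139257683453, 0.32781545428962716], [-0.4693174288130214, 0.6145856284704385, -0.6340549316028784], [0.01160437573844404, -0.7136903858290138, -0.7003651702069105]]
shim [([157.5, 346.8], 0.85), ([146.2, 224.1], 0.81), ([145.3, 263.2], 0.7)]
pan_edge [([148.1, 293.9], 0.78)]
pan [([151.1, 296.0], 0.97)]
tray [([249.8, 220.7], 0.67)]
shim_bay [([253.2, 232.4], 0.68)]
carton [([174.2, 199.7], 0.9), ([256.9, 230.9], 0.61)]
tape_roll [([322.3, 184.4], 0.76)]
tape_measure [([226.4, 303.7], 0.84)]
top 56.11698683200744 254.20410287346832 189.5393363551779 0.006139859700753759 [0.5241 0.0076 1.0468] [[0.028159824234578863, -0.998124678217804, 0.054352102366722825], [-0.9995417789990728, -0.027512531280904674, 0.012621119517944266], [-0.011102086941049197, -0.054682605599242776, -0.9984420645738193]]
shim [([175.9, 416.6], 0.97), ([110.5, 340.5], 0.85), ([169.3, 332.5], 0.8)]
pan_edge [([211.2, 346.3], 0.93)]
pan [([208.2, 347.3], 0.95)]
tray [([192.1, 190.5], 0.84)]
shim_bay [([205.1, 193.1], 0.59)]
carton [([114.0, 277.7], 0.96)]
tape_roll [([203.3, 104.5], 0.68)]
tape_measure []
0.0188 {'clock': 0.9, 'joints': array([-1.3636,  0.4909,  1.5589, -0.    ,  1.0917, -0.1056]), 'joint_vel': array([ 0.002 , -0.0002,  0.001 ,  0.0009, -0.0011,  0.0022]), 'joint_torque': array([ -0.001 , -61.246 , -25.8434,   0.0692,   0.0445,  -0.    ]), 'eef_pos': array([ 0.1924, -0.5947,  0.2147]), 'tool_rot': array([[ 0.9515,  0.3077,  0.    ],
       [ 0.3077, -0.9515, -0.0001],
       [-0.    ,  0.0001, -1.    ]]), 'force': array([-1.1059, -0.3344, -0.5412]), 'wrist_torque': array([ 0.0241, -0.0128,  0.0099]), 'grip_force': 0.0, 'grip_width': 0.09517642484010742}
```

View pics/top0.png

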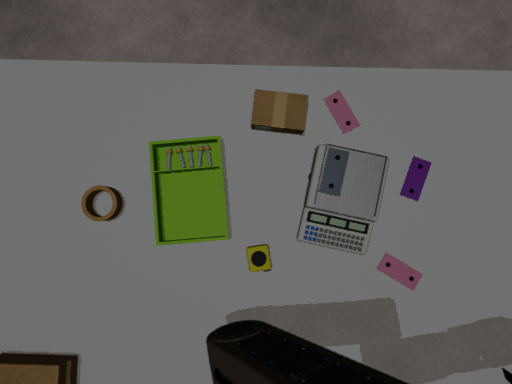

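View pics/side0.png

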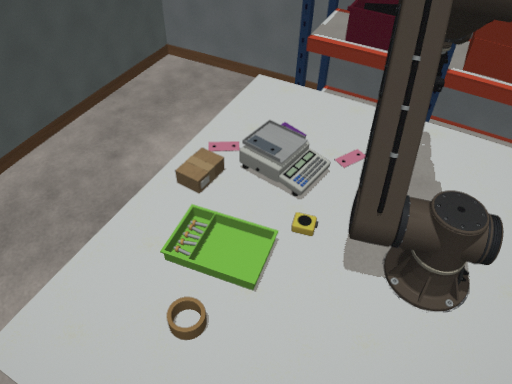

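The top view shows the shim (blue-grey) at about col 334, row 172, in the back left corner of the pan. The tray is at about (190,190) and the tape measure at (259,258). Next I'll zoom in on the scale.

Run:
```python
from h import *
t=cv2.imread("pics/top0.png")[135:260,290:400]; s=cv2.imread("pics/side0.png")[115:200,230:340]
a=cv2.resize(t,None,fx=4.6,fy=4.6,interpolation=cv2.INTER_CUBIC)
b=cv2.resize(s,None,fx=2.6,fy=2.6,interpolation=cv2.INTER_CUBIC)
c=np.zeros((a.shape[0],a.shape[1]+b.shape[1],3),np.uint8); c[:,:a.shape[1]]=a; c[:b.shape[0],a.shape[1]:]=b
cv2.imwrite("pics/zoom0.png",c); print(c.shape)
```

```text
(575, 792, 3)
```

View pics/zoom0.png

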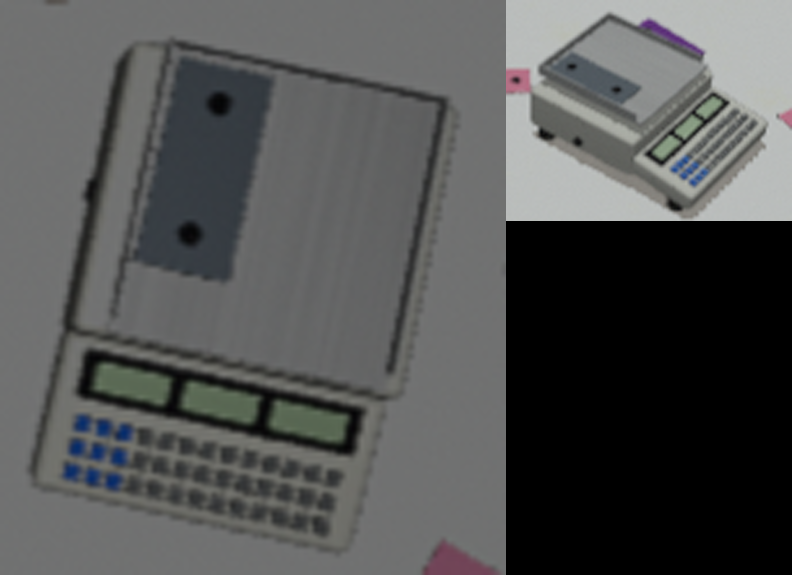

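Run:
```python
from h import *
np.set_printoptions(precision=4,suppress=True)
t=bot.grab_frame("top"); s=bot.grab_frame("side")
def c(p,col,row): return np.array([(row+.5)/384,(col+.5)/512])
T=lambda x,y:c(t,290+x/4.6-.4,135+y/4.6-.4); S=lambda x,y:c(s,230+(x-506)/2.6-.3,115+y/2.6-.3)
for a,b in(((219,104),(571,66)),((190,234),(616,90))): print("hole tri",tri(t,T(*a),s,S(*b)))
z=.1065
h1,h2=[at_z(t,T(*a),z) for a in((219,104),(190,234))]; print(h1,h2,np.linalg.norm(h1-h2),(h1+h2)/2,np.degrees(np.arctan2(*(h1-h2)[1::-1])))
for n,a in dict(bl=(172,42),br=(445,102),fr=(390,376),fl=(113,318)).items(): print(n,at_z(t,T(*a),.116))
for n,a in dict(sbl=(180,57),sbr=(272,73),sfr=(230,283),sfl=(137,262)).items(): print(n,at_z(t,T(*a),z))
print("pan_edge pts",at_z(t,T(100,330),.104),at_z(t,T(395,395),.104))
for q in("pan_edge","shim_bay","tray"):
    A=bot.landmark_of(t,q);B=bot.landmark_of(s,q)
    if A: print(q,at_z(t,A[0]["position"],.104 if q[0]=="p" else .003))
    if A and B: print(tri(t,A[0]["position"],s,B[0]["position"]))
# tray outer corners at rim
for a in((150,141),(220,137),(229,240),(156,245)): print("tray",at_z(t,c(t,*a),.045))
for a in((259,258),): print("tm",at_z(t,c(t,*a),.034))
```

```text
hole tri (array([ 0.6657, -0.197 ,  0.1046]), np.float64(0.0013141237227355335))
hole tri (array([ 0.5909, -0.1821,  0.1027]), np.float64(0.001026299352756374))
[ 0.6648 -0.1968  0.1065] [ 0.5902 -0.1816  0.1065] 0.07616422670763526 [ 0.6275 -0.1892  0.1065] -11.533642579441509
bl [ 0.6979 -0.1677  0.116 ]
br [ 0.6678 -0.3214  0.116 ]
fr [ 0.5132 -0.2922  0.116 ]
fl [ 0.5412 -0.1375  0.116 ]
sbl [ 0.6912 -0.1742  0.1065]
sbr [ 0.6833 -0.2266  0.1065]
sfr [ 0.563  -0.2046  0.1065]
sfl [ 0.5734 -0.1519  0.1065]
pan_edge pts [ 0.5344 -0.1321  0.104 ] [ 0.5024 -0.299   0.104 ]
pan_edge [ 0.5202 -0.2155  0.104 ]
(array([ 0.5247, -0.2146,  0.0988]), np.float64(0.009988554324563333))
shim_bay [0.5231 0.203  0.003 ]
(array([0.5275, 0.2051, 0.0029]), np.float64(0.009674178198624265))
tray [0.568  0.2108 0.003 ]
tray [0.7059 0.3157 0.045 ]
tray [0.7224 0.1191 0.045 ]
tray [0.4356 0.0846 0.045 ]
tray [0.4161 0.2863 0.045 ]
tm [0.3873 0.0002 0.034 ]
```

Emit:
send_rows:
  rows:
    - {"xyz":[0.5655,-0.2375,0.05],"dr":[0,0,0.508],"fingers":0}
    - {"xyz":[0.5655,-0.2375,0.05],"dr":[0,0,0.508],"fingers":0}
    - {"xyz":[0.5655,-0.2375,0.05],"dr":[0,0,0.508],"fingers":0}
    - {"xyz":[0.5655,-0.2375,0.05],"dr":[0,0,0.508],"fingers":0}
    - {"xyz":[0.5655,-0.2375,0.05],"dr":[0,0,0.508],"fingers":0}
    - {"xyz":[0.5655,-0.2375,0.05],"dr":[0,0,0.508],"fingers":0}
    - {"xyz":[0.5655,-0.2375,0.05],"dr":[0,0,0.508],"fingers":0}
    - {"xyz":[0.5655,-0.2375,0.05],"dr":[0,0,0.508],"fingers":0}
    - {"xyz":[0.5655,-0.2375,0.05],"dr":[0,0,0.508],"fingers":0}
    - {"xyz":[0.5655,-0.2375,0.05],"dr":[0,0,0.508],"fingers":0}
  grip_force: 10

```text
clock: 2.3
eef_pos: [0.5682, -0.2711, 0.1744]
tool_rot: [[0.981, -0.194, 0.0], [-0.194, -0.981, -0.0], [0.0, 0.0, -1.0]]
force: [0.2, -0.7, -0.1]
grip_width: 0.0208
grip_force: 0.0
```

Emit:
send_rows:
  rows:
    - {"xyz":[0.0723,-0.0919,0.01],"dr":[0,0,0],"fingers":0}
    - {"xyz":[0.0723,-0.0919,0.04],"dr":[0,0,0],"fingers":0}
    - {"xyz":[0.0723,-0.0919,0.04],"dr":[0,0,0],"fingers":0}
    - {"xyz":[0.0723,-0.0919,0.04],"dr":[0,0,0],"fingers":0}
    - {"xyz":[0.0723,-0.0919,0.04],"dr":[0,0,0],"fingers":0}

```text
clock: 2.8
eef_pos: [0.6554, -0.1964, 0.1341]
tool_rot: [[0.981, -0.193, -0.001], [-0.193, -0.981, 0.0], [-0.001, 0.0, -1.0]]
force: [0.0, -0.4, 0.4]
grip_width: 0.0005
grip_force: 0.0
```

Run:
```python
from h import *
s=bot.sense(); print(s)
print(bot.sense()["force"])
```

```text
{'clock': 2.8, 'joints': array([-3.87486540e-01,  6.54188945e-01,  1.48142829e+00, -3.07561506e-04,
        1.00665684e+00,  1.37771046e+00]), 'joint_vel': array([-2.53121207e-02, -2.45523827e-02,  7.11982361e-04,  7.70167774e-05,
        1.36350838e-03, -2.70246500e-03]), 'joint_torque': array([ 1.92946494e+00, -6.82483792e+01, -2.42721963e+01,  1.14475221e-01,
       -1.04641020e-01,  6.54625800e-02]), 'eef_pos': array([ 0.65537448, -0.19637068,  0.13408473]), 'tool_rot': array([[ 9.81195132e-01, -1.93017048e-01, -7.29096518e-04],
       [-1.93017087e-01, -9.81195395e-01,  1.68423463e-05],
       [-7.18637006e-04,  1.24202458e-04, -9.99999734e-01]]), 'force': array([ 0.02518725, -0.38888717,  0.39248766]), 'wrist_torque': array([0.00179825, 0.02345024, 0.00778055]), 'grip_force': 0.0, 'grip_width': 0.00046769290349187926}
[ 0.02518725 -0.38888717  0.39248766]
```

Emit:
send_rows:
  rows:
    - {"xyz":[0.0015,-0.0015,0.012],"dr":[0,0,0],"fingers":0}
    - {"xyz":[0.0015,-0.0015,0.024],"dr":[0,0,0],"fingers":0}
    - {"xyz":[0.0015,-0.0015,0.024],"dr":[0,0,0],"fingers":0}
    - {"xyz":[0.0015,-0.0015,0.024],"dr":[0,0,0],"fingers":0}

```text
clock: 3.2
eef_pos: [0.6568, -0.1959, 0.1101]
tool_rot: [[0.981, -0.195, -0.001], [-0.195, -0.981, 0.0], [-0.001, -0.0, -1.0]]
force: [-0.3, 0.1, -0.4]
grip_width: 0.0005
grip_force: 0.0
```

Run:
```python
from h import *
np.set_printoptions(precision=4,suppress=True)
p=bot.grab_frame("side"); st=bot.sense(); print(st["eef_pos"],st["force"],st["joints"])
uv=proj(p,st["eef_pos"]); print(uv, proj(p,[.6275,-.189,.104]))
x0,y0=int(uv[0])-40,int(uv[1])-35
c=cv2.cvtColor(p["img"],cv2.COLOR_RGB2BGR)[y0:y0+70,x0:x0+80]
c=cv2.convertScaleAbs(c,alpha=1.6,beta=10)
c=cv2.resize(c,None,fx=8,fy=8,interpolation=cv2.INTER_CUBIC)
q=((uv-[x0,y0]+.0)*8).astype(int); cv2.drawMarker(c,tuple(int(v) for v in q),(0,0,255),0,12,1)
cv2.imwrite("pics/tip.png",c); print(x0,y0)
```

```text
[ 0.657  -0.1958  0.1104] [0.234  0.1526 1.0523] [-0.3858  0.6815  1.4972 -0.0001  0.9631  1.3808]
[257.4647 140.2138] [264.0559 145.24  ]
217 105
```

View pics/tip.png

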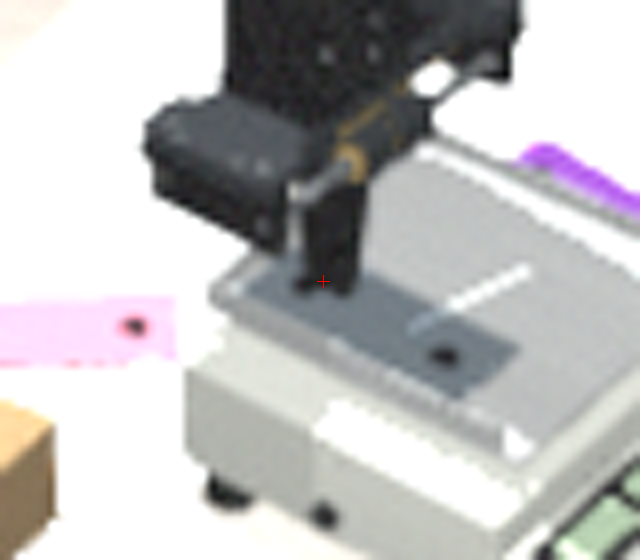

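The picture shows the closed fingertips just over the back hole, at full-image position of about (258,140). The body's 180 mm side runs along the closing axis.

Emit:
send_rows:
  rows:
    - {"xyz":[0,0,0.0003],"dr":[0,0,0],"fingers":0}
    - {"xyz":[0,0,0.0005],"dr":[0,0,0],"fingers":0}

```text
clock: 3.45
eef_pos: [0.6572, -0.1954, 0.1101]
tool_rot: [[0.981, -0.194, 0.0], [-0.194, -0.981, -0.0], [0.0, 0.0, -1.0]]
force: [0.4, 0.6, 0.6]
grip_width: 0.0009
grip_force: 0.0
```

Emit:
send_rows:
  rows:
    - {"xyz":[0,0,0.0003],"dr":[0,0,0],"fingers":0}
    - {"xyz":[0,0,0.0005],"dr":[0,0,0],"fingers":0}

```text
clock: 3.65
eef_pos: [0.6573, -0.1954, 0.1095]
tool_rot: [[0.981, -0.194, 0.0], [-0.194, -0.981, -0.0], [0.0, 0.0, -1.0]]
force: [1.3, -0.7, -0.4]
grip_width: 0.0002
grip_force: 0.0
```

Emit:
send_rows:
  rows:
    - {"xyz":[0,0,0.0005],"dr":[0,0,0],"fingers":0}
    - {"xyz":[0,0,0.0007],"dr":[0,0,0],"fingers":0}

```text
clock: 3.85
eef_pos: [0.6572, -0.1953, 0.1086]
tool_rot: [[0.981, -0.194, -0.0], [-0.194, -0.981, -0.0], [-0.0, 0.0, -1.0]]
force: [0.5, -0.6, -0.7]
grip_width: 0.0008
grip_force: 0.0
```

Emit:
send_rows:
  rows:
    - {"xyz":[0,0,0.0005],"dr":[0,0,0],"fingers":0}
    - {"xyz":[0,0,0.0007],"dr":[0,0,0],"fingers":0}

```text
clock: 4.05
eef_pos: [0.6573, -0.1954, 0.1083]
tool_rot: [[0.981, -0.194, 0.0], [-0.194, -0.981, -0.0], [0.0, 0.0, -1.0]]
force: [-1.2, 0.8, 4.6]
grip_width: 0.0003
grip_force: 2.4
```

Emit:
send_rows:
  rows:
    - {"xyz":[0,0,0.0001],"dr":[0,0,0],"fingers":0}
    - {"xyz":[0,0,0.0001],"dr":[0,0,0],"fingers":0}

```text
clock: 4.25
eef_pos: [0.6573, -0.1954, 0.1083]
tool_rot: [[0.981, -0.194, 0.0], [-0.194, -0.981, -0.0], [0.0, 0.0, -1.0]]
force: [-1.9, 0.7, 5.3]
grip_width: 0.0004
grip_force: 2.6
```

Emit:
send_rows:
  rows:
    - {"xyz":[-0.002,0,0],"dr":[0,0,0],"fingers":0}
    - {"xyz":[-0.005,0,0],"dr":[0,0,0],"fingers":0}
    - {"xyz":[-0.01,0,0],"dr":[0,0,0],"fingers":0}
    - {"xyz":[-0.015,0,0],"dr":[0,0,0],"fingers":0}
    - {"xyz":[-0.015,0,0],"dr":[0,0,0],"fingers":0}

```text
clock: 4.75
eef_pos: [0.642, -0.1924, 0.1083]
tool_rot: [[0.981, -0.194, 0.0], [-0.194, -0.981, -0.0], [0.0, 0.0, -1.0]]
force: [-1.5, -0.4, 5.6]
grip_width: 0.0006
grip_force: 3.0
```

```bash
cat >> h.py <<'E'
def scale(n):
    t=bot.grab_frame("top"); save(t,n); g=t["img"].astype(int)
    roi=np.zeros(g.shape[:2],bool); roi[135:260,290:400]=1
    m=(roi&(g[...,2]-g[...,0]>8)&(g.max(2)<130)&(g[...,2]-g[...,0]<45)).astype(np.uint8)
    m=cv2.morphologyEx(m,cv2.MORPH_OPEN,np.ones((3,3)))
    k,l,s,c=cv2.connectedComponentsWithStats(m); 
    for i in range(1,k):
        if s[i,4]>60:
            r=cv2.minAreaRect(np.argwhere(l==i)[:,::-1].astype(np.float32))
            pts=[at_z(t,((q[1]+.5)/384,(q[0]+.5)/512),.1085)[:2] for q in cv2.boxPoints(r)]
            print(s[i],np.round(c[i],1),np.round(pts,3).tolist())
    return t
E
python3 - <<'E'
from h import *
scale("s1"); s=bot.sense(); print(s["force"],s["eef_pos"])
E
```

```text
[-1.49685634 -0.0873192   6.62424803] [ 0.64194565 -0.19242264  0.10821344]
```

Run:
```python
from h import *
t=cv2.imread("pics/s1.png"); o=cv2.imread("pics/top0.png")
print(o[172,325],o[172,342],o[182,336],o[172,360], t[185,325:345:3].tolist())
c=np.hstack([cv2.resize(cv2.convertScaleAbs(i[135:235,300:390],alpha=1.6),None,fx=4.4,fy=4.4,interpolation=cv2.INTER_CUBIC) for i in(o,t)])
cv2.imwrite("pics/s1z.png",c);print(c.shape)
```

```text
[67 61 55] [65 59 54] [66 60 54] [103 103 102] [[32, 40, 48], [38, 46, 57], [33, 41, 50], [22, 25, 31], [20, 25, 31], [23, 29, 35], [25, 30, 37]]
(440, 792, 3)
```

View pics/s1z.png

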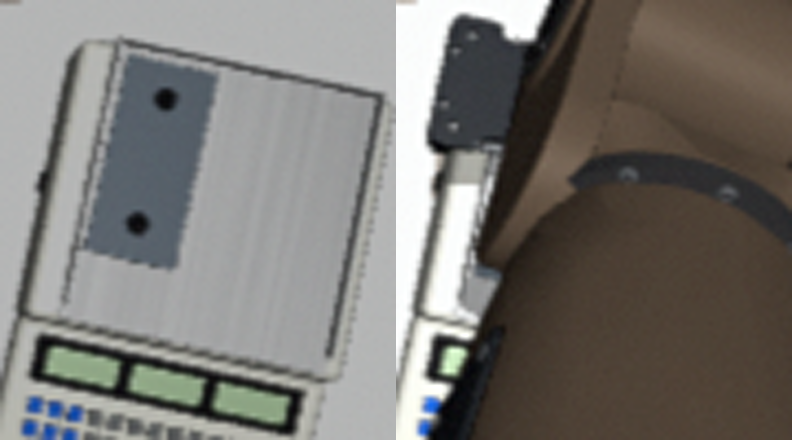

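The shim's front corner has moved about 5 px (13 mm) forward, so it is sliding with the fingers. I'll keep going.

Emit:
send_rows:
  rows:
    - {"xyz":[-0.003,0,0],"dr":[0,0,0],"fingers":0}
    - {"xyz":[-0.008,0,0],"dr":[0,0,0],"fingers":0}
    - {"xyz":[-0.014,0,0],"dr":[0,0,0],"fingers":0}
    - {"xyz":[-0.02,0,0],"dr":[0,0,0],"fingers":0}
    - {"xyz":[-0.026,0,0],"dr":[0,0,0],"fingers":0}
    - {"xyz":[-0.031,0,0],"dr":[0,0,0],"fingers":0}
    - {"xyz":[-0.034,0,0],"dr":[0,0,0],"fingers":0}
    - {"xyz":[-0.035,0,0],"dr":[0,0,0],"fingers":0}

```text
clock: 5.6
eef_pos: [0.6081, -0.1858, 0.1083]
tool_rot: [[0.981, -0.194, 0.001], [-0.194, -0.981, -0.001], [0.001, 0.0, -1.0]]
force: [2.7, -0.3, 5.8]
grip_width: 0.0005
grip_force: 2.5
```

Emit:
send_rows:
  rows:
    - {"xyz":[-0.003,0,0],"dr":[0,0,0],"fingers":0}
    - {"xyz":[-0.008,0,0],"dr":[0,0,0],"fingers":0}
    - {"xyz":[-0.014,0,0],"dr":[0,0,0],"fingers":0}
    - {"xyz":[-0.02,0,0],"dr":[0,0,0],"fingers":0}
    - {"xyz":[-0.026,0,0],"dr":[0,0,0],"fingers":0}
    - {"xyz":[-0.032,0,0],"dr":[0,0,0],"fingers":0}
    - {"xyz":[-0.036,0,0],"dr":[0,0,0],"fingers":0}
    - {"xyz":[-0.036,0,0],"dr":[0,0,0],"fingers":0}

```text
clock: 6.4
eef_pos: [0.5723, -0.1787, 0.1082]
tool_rot: [[0.981, -0.194, 0.0], [-0.194, -0.981, -0.0], [0.0, 0.0, -1.0]]
force: [-1.0, 0.1, 6.4]
grip_width: 0.0004
grip_force: 3.4
```

Run:
```python
from h import *
p=bot.grab_frame("side"); s=bot.sense(); print(s["force"],s["eef_pos"],s["joints"].round(4).tolist(),s["eef_pos"])
uv=proj(p,[.55,-.16,.106]).astype(int); print(uv)
x0,y0=uv[0]-40,uv[1]-40
c=cv2.cvtColor(p["img"],cv2.COLOR_RGB2BGR)[y0:y0+75,x0:x0+85]
cv2.imwrite("pics/s2.png",cv2.resize(cv2.convertScaleAbs(c,alpha=1.5),None,fx=7,fy=7,interpolation=cv2.INTER_CUBIC)); print(x0,y0)
```

```text
[-1.0817881   0.0597896   8.15780487] [ 0.5723349  -0.178662    0.10818699] [-0.4126, 0.578, 1.7297, -0.0003, 0.834, 1.3537] [ 0.5723349  -0.178662    0.10818699]
[280 156]
240 116
```

View pics/s2.png

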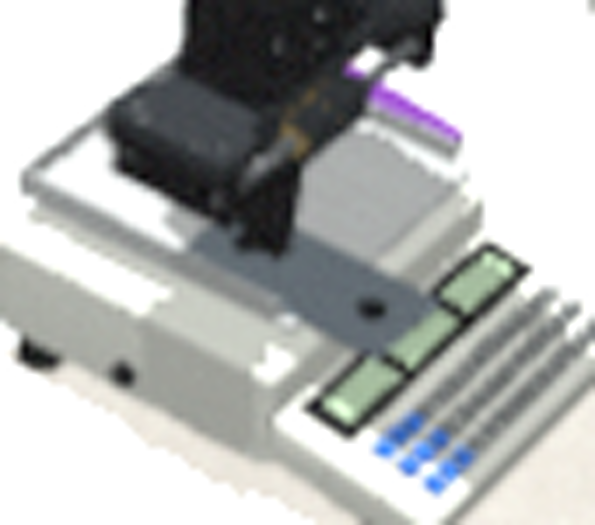

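The shim now sticks out over the console. Its front hole is at about (293,160) in the side view, which matches the roughly 86 mm slide. I'll lift off and turn the gripper.

Emit:
send_rows:
  rows:
    - {"xyz":[0,0,-0.02],"dr":[0,0,0],"fingers":0}
    - {"xyz":[-0.05,0,-0.06],"dr":[0,0,-0.15],"fingers":0.2}
    - {"xyz":[-0.1,0,-0.1],"dr":[0,0,-1.571],"fingers":0.2}
    - {"xyz":[-0.1,0,-0.14],"dr":[0,0,-1.571],"fingers":0.2}
    - {"xyz":[-0.1,0,-0.14],"dr":[0,0,-1.571],"fingers":0.2}
    - {"xyz":[-0.1,0,-0.14],"dr":[0,0,-1.571],"fingers":0.2}
    - {"xyz":[-0.1,0,-0.14],"dr":[0,0,-1.571],"fingers":0.2}
    - {"xyz":[-0.1,0,-0.14],"dr":[0,0,-1.571],"fingers":0.2}
    - {"xyz":[-0.1,0,-0.14],"dr":[0,0,-1.571],"fingers":0.2}
    - {"xyz":[-0.1,0,-0.14],"dr":[0,0,-1.571],"fingers":0.2}

```text
clock: 7.45
eef_pos: [0.4739, -0.159, 0.2473]
tool_rot: [[0.398, 0.917, -0.002], [0.917, -0.398, 0.001], [-0.0, -0.002, -1.0]]
force: [0.4, 0.4, 0.6]
grip_width: 0.0191
grip_force: 0.0
```

Emit:
send_rows:
  rows:
    - {"xyz":[0,0,0],"dr":[0,0,-0.37],"fingers":0.2}
    - {"xyz":[0,0,0],"dr":[0,0,-0.37],"fingers":0.2}
    - {"xyz":[0,0,0],"dr":[0,0,-0.37],"fingers":0.2}

```text
clock: 7.75
eef_pos: [0.4739, -0.159, 0.2472]
tool_rot: [[0.04, 0.999, -0.002], [0.999, -0.04, 0.001], [0.001, -0.002, -1.0]]
force: [0.0, -0.3, 0.2]
grip_width: 0.0191
grip_force: 0.0
```

Run:
```python
from h import *
s=bot.sense(); print(s["joints"].round(4).tolist(),s["eef_pos"],s["tool_rot"].round(4).tolist(),s["grip_width"])
```

```text
[-0.4558, 0.2779, 1.8137, -0.0002, 1.0519, -0.4153] [ 0.47392889 -0.15897978  0.24723524] [[0.0403, 0.9992, -0.0018], [0.9992, -0.0403, 0.0007], [0.0006, -0.0018, -1.0]] 0.019069585240017048
```

Emit:
send_rows:
  rows:
    - {"xyz":[0,0,0],"dr":[-0.1,0,0.15],"fingers":0.2}
    - {"xyz":[0,0,-0.02],"dr":[-0.7,0,0.15],"fingers":0.2}
    - {"xyz":[0,0,-0.02],"dr":[-0.7,0,0.15],"fingers":0.2}
    - {"xyz":[0,0,-0.02],"dr":[-0.7,0,0.15],"fingers":0.2}
    - {"xyz":[0,0,-0.02],"dr":[-0.7,0,0.15],"fingers":0.2}
    - {"xyz":[0,0,-0.02],"dr":[-0.7,0,0.15],"fingers":0.2}

```text
clock: 8.35
eef_pos: [0.4754, -0.1562, 0.2676]
tool_rot: [[0.175, 0.766, 0.619], [0.983, -0.172, -0.065], [0.056, 0.62, -0.783]]
force: [1.5, -0.7, 0.6]
grip_width: 0.0193
grip_force: 0.0
```

Run:
```python
from h import *
from scipy.optimize import least_squares
from scipy.spatial.transform import Rotation as Ro
s=bot.sense(); print(s["joints"].round(4).tolist(),s["eef_pos"],s["tool_rot"].round(4).tolist())
D=[([-1.3636,.4909,1.5589,0,1.0917,-.1056],[.1924,-.5947,.2147]),
([-.3875,.6542,1.4814,-.0003,1.0067,1.3777],[.6554,-.1964,.1341]),
([-.3858,.6815,1.4972,-.0001,.9631,1.3808],[.657,-.1958,.1104]),
([-.4126,.578,1.7297,-.0003,.834,1.3537],[.5723,-.1787,.1082]),
([-.4558,.2779,1.8137,-.0002,1.0519,-.4153],[.4739,-.159,.2472]),
(s["joints"].tolist(),s["eef_pos"].tolist())]
json.dump([D,s["tool_rot"].tolist()],open("fk.json","w"))
# model: Rz(q1) T(a1,lat,d1) Ry(q2) Tz(L2) Ry(q3) T(e,0,L3) Rz(s4*q4) Ry(q5) T(0,0,Lt) Rz(s6*q6)
def fk(q,p,s4=1):
    a1,lat,d1,L2,e,L3,Lt=p
    R=Ro.from_euler('z',q[0]);x=R.apply([a1,lat,d1])
    R=R*Ro.from_euler('y',q[1]);x=x+R.apply([0,0,L2])
    R=R*Ro.from_euler('y',q[2]);x=x+R.apply([e,0,L3])
    R=R*Ro.from_euler('z',s4*q[3])*Ro.from_euler('y',q[4]);x=x+R.apply([0,0,Lt])
    return x,R*Ro.from_euler('z',q[5])
f=lambda p:np.concatenate([fk(q,p)[0]-np.array(x) for q,x in D])
r=least_squares(f,[0,.066,.3,.4,0,.4,.2]); print(r.x.round(4),np.abs(r.fun).max())
for q,x in D[-1:]: print(fk(q,r.x)[1].as_matrix().round(3))
```

```text
[-0.6205, 0.0809, 2.2021, 0.91, 0.3989, -1.1969] [ 0.47537233 -0.15623026  0.26757557] [[0.1748, 0.7657, 0.619], [0.983, -0.1715, -0.0654], [0.0561, 0.6199, -0.7827]]
[-2.000e-04  6.590e-02  1.969e-01  5.869e-01  4.320e-02  4.112e-01
  2.720e-01] 6.368849752461103e-05
[[-0.766  0.175  0.619]
 [ 0.172  0.983 -0.065]
 [-0.62   0.056 -0.783]]
```

```bash
cat >> h.py <<'E'
from scipy.optimize import least_squares
from scipy.spatial.transform import Rotation as Ro
KP=[-2e-4,.0659,.1969,.5869,.0432,.4112,.2720]
LO=np.array([-3.1,-.84,.05,-1.13,.06,-2.69]);HI=np.array([3.1,2.19,2.79,4.28,2.93,2.69])
def fk(q,p=KP):
    a1,lat,d1,L2,e,L3,Lt=p
    R=Ro.from_euler('z',q[0]);x=R.apply([a1,lat,d1])
    R=R*Ro.from_euler('y',q[1]);x=x+R.apply([0,0,L2])
    R=R*Ro.from_euler('y',q[2]);x=x+R.apply([e,0,L3])
    R=R*Ro.from_euler('z',q[3])*Ro.from_euler('y',q[4]);x=x+R.apply([0,0,Lt])
    return x,(R*Ro.from_euler('z',q[5]+np.pi/2)).as_matrix()
def pose(az,a,flip=0):
    "tool z: azimuth az, a below horizontal (rad); tool y in the vertical plane"
    z=np.array([np.cos(az)*np.cos(a),np.sin(az)*np.cos(a),-np.sin(a)])
    x=np.array([-np.sin(az),np.cos(az),0])*(-1 if flip else 1)
    return np.c_[x,np.cross(z,x),z]
def ik(x,R,seeds=24,q0=None,rng=np.random.default_rng(0)):
    out=[]
    for k in range(seeds):
        s=q0 if (q0 is not None and k==0) else LO+(HI-LO)*rng.random(6)
        def f(q):
            X,M=fk(q); return np.r_[(X-x)*3,Ro.from_matrix(M@R.T).as_rotvec()]
        r=least_squares(f,np.clip(s,LO+1e-3,HI-1e-3),bounds=(LO,HI))
        if r.cost<1e-8 and not any(np.abs(r.x-o).max()<.02 for o in out): out.append(r.x)
    return out
def moves(x,R,s=None):
    s=s or bot.sense(); M=s["tool_rot"]
    return (M.T@(np.array(x)-s["eef_pos"])).round(4).tolist(),Ro.from_matrix(M.T@R).as_rotvec().round(4).tolist()
E
python3 - <<'E'
from h import *
px=np.array([.981,-.194,0]);py=np.array([.194,.981,0]);az=-.1953
c=np.array([.5425,-.172,.1073])
for nm,da,T in(("A",0,c-px*.035),("L",-np.pi/2,c-px*.042+py*.0),("D",-np.pi/4,c-px*.042)):
  for a in(10,25,40,55):
    for fl in(0,1):
        R=pose(az+da,np.radians(a),fl)
        S=ik(T,R,14)
        print(nm,a,fl,[q.round(2).tolist() for q in S])
E
```

```text
A 10 0 []
A 10 1 [[-0.68, 1.06, 2.63, 2.64, 1.88, -0.25]]
A 25 0 []
A 25 1 [[-0.64, 0.78, 2.57, 2.72, 1.32, -0.09]]
A 40 0 []
A 40 1 [[-0.59, 0.56, 2.45, 2.69, 0.75, 0.08]]
A 55 0 [[-0.54, 0.45, 2.29, 2.32, 0.27, -2.62]]
A 55 1 [[-0.54, 0.45, 2.29, 2.32, 0.27, 0.52]]
L 10 0 []
L 10 1 []
L 25 0 []
L 25 1 []
L 40 0 [[-0.05, 0.67, 1.93, -1.06, 1.06, 2.52]]
L 40 1 [[-0.05, 0.67, 1.93, -1.06, 1.06, -0.63]]
L 55 0 [[-0.14, 0.58, 1.93, -0.85, 0.87, 2.26]]
L 55 1 [[-0.14, 0.58, 1.93, -0.85, 0.87, -0.88]]
D 10 0 []
D 10 1 [[-0.02, 0.92, 2.4, 4.08, 1.5, 0.15]]
D 25 0 []
D 25 1 [[-0.07, 0.73, 2.38, 4.07, 1.12, -0.03]]
D 40 0 []
D 40 1 [[-0.15, 0.57, 2.31, 4.18, 0.72, -0.29]]
D 55 0 []
D 55 1 []
```

```bash
cat >> h.py <<'E'
from scipy.spatial.transform import Slerp
def sim(q,wps,n=25):
    X,R=fk(q); qs=[q]
    for x,M in wps:
        X0,R0=fk(qs[-1]); sl=Slerp([0,1],Ro.from_matrix([R0,M]))
        worst=0;jump=0
        for t in np.linspace(0,1,n+1)[1:]:
            xt=X0+(np.array(x)-X0)*t; Rt=sl(t).as_matrix()
            f=lambda q:np.r_[(fk(q)[0]-xt)*3,Ro.from_matrix(fk(q)[1]@Rt.T).as_rotvec()]
            r=least_squares(f,np.clip(qs[-1],LO+1e-4,HI-1e-4),bounds=(LO,HI)); worst=max(worst,r.cost); jump=max(jump,np.abs(r.x-qs[-1]).max()); qs.append(r.x)
        print("end",qs[-1].round(2).tolist(),"cost %.1e jump %.2f"%(worst,jump))
    return qs[-1]
E
python3 - <<'E'
from h import *
px=np.array([.981,-.194,0]);az=-.1953;d=np.radians
c=np.array([.5425,-.172,.1073]); T=c-px*.035
print("place a50:")
for azt in(6,20):
  for fl in(0,1): print(azt,fl,[q.round(2).tolist() for q in ik(np.array([.504,.195,.03]),pose(d(azt),d(50),fl),14)], [q.round(2).tolist() for q in ik(np.array([.504,.195,.08]),pose(d(azt),d(50),fl),14)])
q=bot.sense()["joints"]; G=lambda a,b,fl=1:(T-pose(az,d(a),fl)[:,2]*b,pose(az,d(a),fl))
print("target",[s.round(2).tolist() for s in ik(*G(17,0),14)])
up=np.array([0,0,.1])
M=pose(az,d(88),0); M2=pose(az,d(88),1)
Mid=M@Ro.from_euler('z',90*1,degrees=True).as_matrix();Mid2=M@Ro.from_euler('z',-90,degrees=True).as_matrix()
P=np.array([.47,-.158,.25])
for mid in(Mid,Mid2):
    print("via"); sim(q,[(P,M),(P,mid),(P,M2),(P,pose(az,d(50),1)),(T-px*.07+up,pose(az,d(17),1)),G(17,.06),G(17,0)])
E
```

```text
place a50:
6 0 [] []
6 1 [[0.31, 0.68, 2.36, 3.38, 0.6, -0.04]] [[0.31, 0.55, 2.34, 3.45, 0.45, -0.12]]
20 0 [] []
20 1 [[0.2, 0.68, 2.38, 2.97, 0.62, 0.02]] [[0.2, 0.55, 2.36, 2.92, 0.46, 0.08]]
target [[-0.67, 0.93, 2.61, 2.69, 1.63, -0.18]]
via
end [-0.46, 0.25, 1.84, 0.01, 1.01, -0.27] cost 1.5e-19 jump 0.09
end [-0.46, 0.25, 1.84, 0.01, 1.01, 1.3] cost 2.6e-19 jump 0.06
end [-0.53, 0.25, 1.86, 0.1, 1.0, 2.69] cost 5.3e-03 jump 0.06
end [-0.6, 0.1, 2.26, 1.13, 0.28, 1.71] cost 3.0e-18 jump 0.13
end [-0.82, 0.61, 2.76, 2.54, 1.47, -0.14] cost 1.2e-17 jump 0.17
end [-0.79, 1.03, 2.79, 2.56, 1.84, -0.37] cost 7.3e-07 jump 0.02
end [-0.67, 0.93, 2.61, 2.69, 1.63, -0.18] cost 4.6e-17 jump 0.01
via
end [-0.46, 0.25, 1.84, 0.01, 1.01, -0.27] cost 1.5e-19 jump 0.09
end [-0.46, 0.25, 1.84, 0.01, 1.01, -1.84] cost 1.3e-17 jump 0.06
end [-0.21, 0.26, 1.98, -0.41, 0.81, -2.69] cost 8.0e-02 jump 0.06
end [-0.39, 0.11, 2.27, -0.6, 0.06, -2.69] cost 1.5e-02 jump 0.04
end [-0.35, -0.06, 2.32, -1.13, 0.06, -2.08] cost 1.6e-01 jump 0.38
end [-0.36, 0.1, 2.29, -1.13, 0.06, -2.09] cost 2.4e-01 jump 0.01
end [-0.35, 0.26, 2.16, -1.13, 0.06, -2.08] cost 2.5e-01 jump 0.01
```

Run:
```python
from h import *
px=np.array([.981,-.194,0]);az=-.1953;d=np.radians
c=np.array([.5425,-.172,.1073]); T=c-px*.035
q=bot.sense()["joints"]; G=lambda a,b,fl=1:(T-pose(az,d(a),fl)[:,2]*b,pose(az,d(a),fl))
M=pose(az,d(50),0)@Ro.from_euler('z',90,degrees=True).as_matrix(); P=np.array([.475,-.156,.27])
W=[(P,M),(P,pose(az,d(50),1)),(T-px*.055+[0,0,.1],pose(az,d(17),1)),(T-px*.05+[0,0,.016],pose(az,d(17),1)),G(17,0)]
sim(q,W)
s=dict(eef_pos=bot.sense()["eef_pos"],tool_rot=bot.sense()["tool_rot"])
for x,R in W:
    print(moves(x,R,s)); s=dict(eef_pos=np.array(x),tool_rot=R)
```

```text
end [-0.59, 0.07, 2.22, 0.93, 0.31, 0.36] cost 2.6e-18 jump 0.07
end [-0.59, 0.07, 2.22, 0.93, 0.31, 1.93] cost 6.1e-22 jump 0.06
end [-0.78, 0.59, 2.72, 2.58, 1.41, -0.09] cost 1.9e-17 jump 0.17
end [-0.77, 1.01, 2.76, 2.58, 1.81, -0.33] cost 1.8e-21 jump 0.02
end [-0.67, 0.93, 2.61, 2.69, 1.63, -0.18] cost 5.8e-17 jump 0.01
([0.0003, 0.0012, -0.0021], [-0.0662, -0.0211, 1.5497])
([0.0, 0.0, 0.0], [-0.0, -0.0, 1.5708])
([0.0026, 0.0561, 0.0347], [0.576, -0.0, -0.0])
([-0.0, 0.0789, 0.0293], [0.0, 0.0, 0.0])
([-0.0, 0.0007, 0.0525], [0.0, 0.0, 0.0])
```

Emit:
send_rows:
  rows:
    - {"xyz":[0,0,0],"dr":[0,0,0.1],"fingers":0.25}
    - {"xyz":[0,0,0],"dr":[0,0,1.4],"fingers":0.25}
    - {"xyz":[0,0,0],"dr":[0,0,1.4],"fingers":0.25}
    - {"xyz":[0,0,0],"dr":[0,0,1.4],"fingers":0.25}
    - {"xyz":[0,0,0],"dr":[0,0,1.4],"fingers":0.25}
    - {"xyz":[0,0,0],"dr":[0,0,1.4],"fingers":0.25}
    - {"xyz":[0,0,0],"dr":[0,0,1.4],"fingers":0.25}
    - {"xyz":[0,0,0],"dr":[0,0,1.4],"fingers":0.25}
    - {"xyz":[0,0,0],"dr":[0,0,1.4],"fingers":0.25}
    - {"xyz":[0,0,0],"dr":[0,0,1.4],"fingers":0.25}

```text
clock: 9.35
eef_pos: [0.476, -0.156, 0.2674]
tool_rot: [[0.786, -0.045, 0.617], [-0.008, -0.998, -0.063], [0.619, 0.045, -0.784]]
force: [-0.2, 1.1, -0.3]
grip_width: 0.0241
grip_force: 0.0
```

Emit:
send_rows:
  rows:
    - {"xyz":[0,0,0],"dr":[0,0,1.4],"fingers":0.25}
    - {"xyz":[0,0,0],"dr":[0,0,1.4],"fingers":0.25}
    - {"xyz":[0,0,0],"dr":[0,0,1.4],"fingers":0.25}
    - {"xyz":[0,0,0],"dr":[0,0,1.4],"fingers":0.25}
    - {"xyz":[0,0,0],"dr":[0,0,1.4],"fingers":0.25}
    - {"xyz":[0,0,0],"dr":[0,0,1.4],"fingers":0.25}
    - {"xyz":[0,0,0],"dr":[0,0,1.4],"fingers":0.25}
    - {"xyz":[0,0,0],"dr":[0,0,1.4],"fingers":0.25}
    - {"xyz":[0,0,0],"dr":[0,0,1.4],"fingers":0.25}
    - {"xyz":[0,0,0],"dr":[0,0,1.4],"fingers":0.25}

```text
clock: 10.35
eef_pos: [0.476, -0.156, 0.2674]
tool_rot: [[0.089, -0.782, 0.617], [-0.985, -0.163, -0.063], [0.15, -0.602, -0.784]]
force: [-0.6, 0.1, -0.6]
grip_width: 0.0237
grip_force: 0.0
```

```bash
cat > plan.py <<'E'
from h import *
np.set_printoptions(precision=4,suppress=True)
px=np.array([.981,-.194,0]);az=-.1953;d=np.radians
c=np.array([.5425,-.172,.1073]); T=c-px*.035
R17=pose(az,d(17),1)
PRE=(T-px*.055+[0,0,.1],R17); LOW=(T-px*.05+[0,0,.016],R17); GR=(T,R17)
E
python3 - <<'E'
from plan import *
s=bot.sense(); print(s["clock"],s["joints"],s["eef_pos"])
for w in(PRE,LOW,GR): print(moves(*w))
sim(s["joints"],[PRE])
E
```

```text
10.35 [-0.6192  0.0824  2.1994  0.9012  0.4017  1.6177] [ 0.476  -0.156   0.2674]
([-0.0124, 0.053, 0.0336], [0.5928, 0.1515, 0.2896])
([-0.0236, 0.0998, 0.1026], [0.5928, 0.1515, 0.2896])
([-0.012, 0.0727, 0.146], [0.5928, 0.1515, 0.2896])
end [-0.78, 0.59, 2.72, 2.58, 1.41, -0.09] cost 2.3e-27 jump 0.13
```

Emit:
send_rows:
  rows:
    - {"xyz":[-0.006,0.025,0.016],"dr":[0.15,0.04,0.07],"fingers":0.25}
    - {"xyz":[-0.0124,0.053,0.0336],"dr":[0.5928,0.1515,0.2896],"fingers":0.25}
    - {"xyz":[-0.0124,0.053,0.0336],"dr":[0.5928,0.1515,0.2896],"fingers":0.25}
    - {"xyz":[-0.0124,0.053,0.0336],"dr":[0.5928,0.1515,0.2896],"fingers":0.25}
    - {"xyz":[-0.0124,0.053,0.0336],"dr":[0.5928,0.1515,0.2896],"fingers":0.25}
    - {"xyz":[-0.0124,0.053,0.0336],"dr":[0.5928,0.1515,0.2896],"fingers":0.25}
    - {"xyz":[-0.0124,0.053,0.0336],"dr":[0.5928,0.1515,0.2896],"fingers":0.25}
    - {"xyz":[-0.0124,0.053,0.0336],"dr":[0.5928,0.1515,0.2896],"fingers":0.25}
    - {"xyz":[-0.0124,0.053,0.0336],"dr":[0.5928,0.1515,0.2896],"fingers":0.25}
    - {"xyz":[-0.0124,0.053,0.0336],"dr":[0.5928,0.1515,0.2896],"fingers":0.25}

```text
clock: 11.35
eef_pos: [0.4542, -0.1546, 0.2053]
tool_rot: [[-0.191, -0.29, 0.938], [-0.982, 0.057, -0.182], [-0.0, -0.955, -0.296]]
force: [0.1, -0.1, -0.7]
grip_width: 0.0237
grip_force: 0.0
```

Run:
```python
from plan import *
p=bot.grab_frame("side");t=bot.grab_frame("top")
s=bot.sense(); print(s["clock"],s["joints"],s["eef_pos"],s["tool_rot"],s["force"])
for w in(PRE,LOW,GR): print(moves(*w))
sc=lambda im,y,x,h,w:cv2.resize(cv2.cvtColor(im,cv2.COLOR_RGB2BGR)[y:y+h,x:x+w],None,fx=4,fy=4,interpolation=cv2.INTER_CUBIC)
a=sc(p["img"],100,230,120,100);b=sc(t["img"],135,300,120,100)
cv2.imwrite("pics/pre.png",cv2.convertScaleAbs(np.hstack([a,b]),alpha=1.5))
# shim outline at pan height predicted, bias from hole
print(proj(p,c-px*.038+[0,0,.0012]),proj(t,c-px*.038),proj(t,c-px*.06))
```

```text
11.45 [-0.783   0.5849  2.7159  2.5687  1.4045 -0.0922] [ 0.4549 -0.1547  0.2068] [[-0.1875 -0.2899  0.9385]
 [-0.9823  0.0534 -0.1798]
 [ 0.0021 -0.9556 -0.2948]] [0.4203 0.472  0.1822]
([-0.0001, -0.0002, -0.0008], [0.0025, 0.0057, 0.0039])
([-0.0002, 0.0786, 0.0287], [0.0025, 0.0057, 0.0039])
([0.0001, 0.0791, 0.0812], [0.0025, 0.0057, 0.0039])
[293.5656 159.2486] [324.3692 218.4267] [322.5736 226.7288]
```

View pics/pre.png

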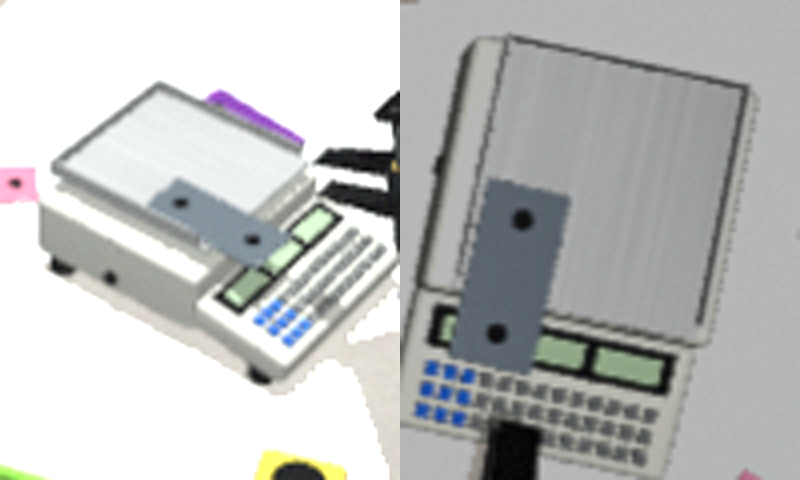

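The top view shows the shim lying square with about 40 mm protruding. Its holes are at (330.5,190) and (324,218.5), matching the prediction, and the gripper is waiting in front.

Emit:
send_rows:
  rows:
    - {"xyz":[0,0.04,0.015],"dr":[0,0,0],"fingers":0.25}
    - {"xyz":[0,0.07,0.026],"dr":[0,0,0],"fingers":0.25}
    - {"xyz":[0,0.082,0.03],"dr":[0,0,0],"fingers":0.25}
    - {"xyz":[0,0.082,0.03],"dr":[0,0,0],"fingers":0.25}
    - {"xyz":[0,0.082,0.03],"dr":[0,0,0],"fingers":0.25}

```text
clock: 11.95
eef_pos: [0.4598, -0.1563, 0.1213]
tool_rot: [[-0.188, -0.287, 0.939], [-0.982, 0.052, -0.181], [0.003, -0.957, -0.291]]
force: [-0.3, 0.0, 0.2]
grip_width: 0.0237
grip_force: 0.0
```

Run:
```python
from plan import *
s=bot.sense(); print(s["clock"],s["joints"],s["eef_pos"],s["force"])
print(moves(T-[0,0,.0036],R17))
```

```text
11.95 [-0.7723  1.0121  2.7575  2.5702  1.8068 -0.3413] [ 0.4598 -0.1563  0.1213] [-0.3071  0.0097  0.2284]
([-0.0004, 0.0025, 0.0521], [-0.0011, 0.0048, 0.0041])
```

Emit:
send_rows:
  rows:
    - {"xyz":[0,0.001,0.008],"dr":[0,0,0],"fingers":0.25}
    - {"xyz":[0,0.0015,0.02],"dr":[0,0,0],"fingers":0.25}
    - {"xyz":[0,0.0015,0.035],"dr":[0,0,0],"fingers":0.25}
    - {"xyz":[0,0.0015,0.047],"dr":[0,0,0],"fingers":0.25}
    - {"xyz":[0,0.0015,0.0515],"dr":[0,0,0],"fingers":0.25}
    - {"xyz":[0,0.0015,0.0515],"dr":[0,0,0],"fingers":0.25}

```text
clock: 12.55
eef_pos: [0.5084, -0.1659, 0.1071]
tool_rot: [[-0.189, -0.282, 0.941], [-0.982, 0.048, -0.183], [0.006, -0.958, -0.286]]
force: [-0.2, -0.5, 0.1]
grip_width: 0.0239
grip_force: 0.0
```

Run:
```python
from plan import *
p=bot.grab_frame("side"); s=bot.sense(); print(s["clock"],s["eef_pos"],s["force"])
print(moves(T-[0,0,.0036],R17))
a=cv2.cvtColor(p["img"],cv2.COLOR_RGB2BGR)[120:200,240:350]
cv2.imwrite("pics/gr.png",cv2.convertScaleAbs(cv2.resize(a,None,fx=6,fy=6,interpolation=cv2.INTER_CUBIC),alpha=1.5))
```

```text
12.6 [ 0.5079 -0.1659  0.1065] [0.3432 0.1881 0.028 ]
([-0.0007, 0.0026, 0.0009], [-0.005, 0.003, 0.0066])
```

View pics/gr.png

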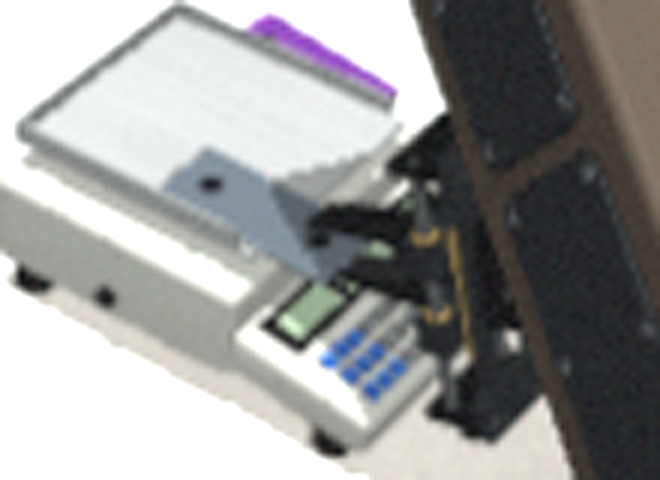

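The shim's front end sits between the two fingers, with the upper tip near full-image position (293,157). I'll close gently.

Emit:
send_rows:
  rows:
    - {"xyz":[0,0.0025,0.001],"dr":[0,0,0],"fingers":0.18}
    - {"xyz":[0,0.0025,0.001],"dr":[0,0,0],"fingers":0.12}
    - {"xyz":[0,0.0025,0.001],"dr":[0,0,0],"fingers":0.12}
    - {"xyz":[0,0.0025,0.001],"dr":[0,0,0],"fingers":0.0}
    - {"xyz":[0,0.0025,0.001],"dr":[0,0,0],"fingers":0.0}
    - {"xyz":[0,0.0025,0.001],"dr":[0,0,0],"fingers":0.0}
  grip_force: 8

```text
clock: 13.2
eef_pos: [0.5078, -0.1662, 0.1021]
tool_rot: [[-0.19, -0.285, 0.939], [-0.982, 0.051, -0.183], [0.004, -0.957, -0.289]]
force: [-2.1, 0.1, 5.5]
grip_width: 0.0095
grip_force: 7.5
```

Emit:
send_rows:
  rows:
    - {"xyz":[0,-0.0048,-0.0014],"dr":[0,0,0],"fingers":0.0}
    - {"xyz":[0,-0.0096,-0.0029],"dr":[0,0,0],"fingers":0.0}
    - {"xyz":[0,-0.0144,-0.0043],"dr":[0,0,0],"fingers":0.0}
    - {"xyz":[0,-0.0191,-0.0058],"dr":[0,0,0],"fingers":0.0}
    - {"xyz":[0,-0.0239,-0.0072],"dr":[0,0,0],"fingers":0.0}
    - {"xyz":[0,-0.0287,-0.0087],"dr":[0,0,0],"fingers":0.0}

```text
clock: 13.8
eef_pos: [0.5079, -0.1659, 0.1322]
tool_rot: [[-0.19, -0.286, 0.939], [-0.982, 0.051, -0.183], [0.004, -0.957, -0.29]]
force: [0.5, -0.7, 0.9]
grip_width: 0.003
grip_force: 7.9
```

Width is 3 mm, so the plate has aligned with the pads. I'll grip firmly and lift.

Emit:
send_rows:
  rows:
    - {"xyz":[0,0,0],"dr":[0,0,0],"fingers":0.0}
    - {"xyz":[0,0,0],"dr":[0,0,0],"fingers":0.0}
    - {"xyz":[0,-0.01,-0.003],"dr":[0,0,0],"fingers":0.0}
    - {"xyz":[0,-0.025,-0.007],"dr":[0,0,0],"fingers":0.0}
    - {"xyz":[0,-0.045,-0.013],"dr":[0,0,0],"fingers":0.0}
    - {"xyz":[0,-0.065,-0.019],"dr":[0,0,0],"fingers":0.0}
    - {"xyz":[0,-0.08,-0.024],"dr":[0,0,0],"fingers":0.0}
    - {"xyz":[0,-0.08,-0.024],"dr":[0,0,0],"fingers":0.0}
    - {"xyz":[0,-0.08,-0.024],"dr":[0,0,0],"fingers":0.0}
  grip_force: 30

```text
clock: 14.7
eef_pos: [0.5081, -0.1656, 0.2148]
tool_rot: [[-0.19, -0.287, 0.939], [-0.982, 0.051, -0.183], [0.004, -0.957, -0.291]]
force: [-0.8, 0.3, -2.2]
grip_width: 0.0021
grip_force: 30.0
```

```bash
cat >> plan.py <<'E'
# tray: bay centre, azimuth
azt=d(6); tx=np.array([np.cos(azt),np.sin(azt),0]); bay=np.array([.530,.198,.003])
def PL(h,a=50,back=.035+.0,xc=.009): # TCP for shim centre xc in bay, TCP height h over floor
    return bay+tx*(xc-back)+np.array([0,0,h]),pose(azt,d(a),1)
E
python3 - <<'E'
from plan import *
p=bot.grab_frame("side"); t=bot.grab_frame("top"); s=bot.sense(); print(s["clock"],s["eef_pos"],s["joints"],s["force"],s["grip_width"])
a=cv2.cvtColor(p["img"],cv2.COLOR_RGB2BGR)[90:190,240:340];b=cv2.cvtColor(t["img"],cv2.COLOR_RGB2BGR)[130:230,285:385]
cv2.imwrite("pics/lift.png",cv2.convertScaleAbs(cv2.resize(np.hstack([a,b]),None,fx=4,fy=4,interpolation=cv2.INTER_CUBIC),alpha=1.5))
sim(s["joints"],[(np.array([.50,-.12,.27]),pose(d(-8),d(45),1)),PL(.2),PL(.08),PL(.02)])
E
```

```text
14.8 [ 0.5081 -0.1656  0.214 ] [-0.6691  0.519   2.5682  2.6563  1.2258  0.023 ] [-0.4012  0.0977 -1.6277] 0.002423305778107712
end [-0.5, 0.09, 2.26, 1.41, 0.25, 1.48] cost 3.5e-18 jump 0.16
end [0.31, 0.27, 2.23, 4.28, 0.14, -0.98] cost 9.6e-05 jump 0.34
end [0.32, 0.54, 2.33, 3.46, 0.44, -0.13] cost 2.2e-17 jump 0.09
end [0.32, 0.7, 2.36, 3.37, 0.62, -0.03] cost 6.6e-29 jump 0.01
```

View pics/lift.png

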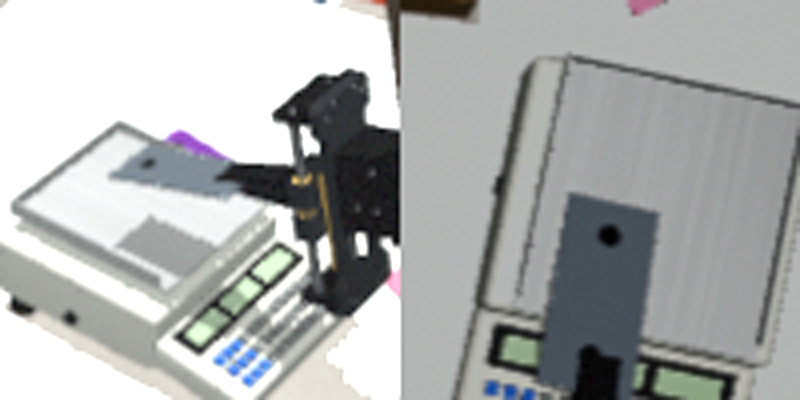

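The shim is held by its front end, well clear of the pan, nose slightly down. Next is the transfer to the tray.

Run:
```python
from plan import *
s=bot.sense()
W=[(np.array([.49,.0,.24]),pose(d(-2),d(20),1)),(PL(.19)[0],pose(azt,d(25),1)),PL(.11,40),PL(.085),PL(.02)]
sim(s["joints"],W)
st=s
for x,R in W: print(np.round(x,3),moves(x,R,st)); st=dict(eef_pos=np.array(x),tool_rot=R)
```

```text
end [-0.25, 0.36, 2.63, 2.92, 1.08, 0.04] cost 4.8e-24 jump 0.02
end [0.37, 0.47, 2.48, 3.43, 0.95, -0.06] cost 1.5e-22 jump 0.03
end [0.34, 0.54, 2.41, 3.42, 0.69, -0.07] cost 7.2e-23 jump 0.01
end [0.32, 0.53, 2.33, 3.47, 0.43, -0.14] cost 2.1e-22 jump 0.01
end [0.32, 0.7, 2.36, 3.37, 0.62, -0.03] cost 3.7e-28 jump 0.01
[0.49 0.   0.24] ([-0.1591, -0.011, -0.0549], [-0.0518, -0.1492, -0.0464])
[0.504 0.195 0.193] ([-0.1957, 0.0417, 0.023], [-0.0871, -0.129, -0.0534])
[0.504 0.195 0.113] ([0.0, 0.0725, 0.0338], [-0.2618, -0.0, -0.0])
[0.504 0.195 0.088] ([0.0, 0.0192, 0.0161], [-0.1745, -0.0, 0.0])
[0.504 0.195 0.023] ([0.0, 0.0418, 0.0498], [0.0, 0.0, 0.0])
```

Emit:
send_rows:
  rows:
    - {"xyz":[-0.015,-0.001,-0.006],"dr":[-0.005,-0.014,-0.004],"fingers":0}
    - {"xyz":[-0.04,-0.003,-0.014],"dr":[-0.013,-0.037,-0.012],"fingers":0}
    - {"xyz":[-0.07,-0.005,-0.024],"dr":[-0.023,-0.066,-0.02],"fingers":0}
    - {"xyz":[-0.1,-0.007,-0.035],"dr":[-0.033,-0.094,-0.029],"fingers":0}
    - {"xyz":[-0.13,-0.009,-0.045],"dr":[-0.042,-0.122,-0.038],"fingers":0}
    - {"xyz":[-0.15,-0.0105,-0.052],"dr":[-0.049,-0.141,-0.044],"fingers":0}
    - {"xyz":[-0.1591,-0.011,-0.0549],"dr":[-0.0518,-0.1492,-0.0464],"fingers":0}

```text
clock: 15.5
eef_pos: [0.489, 0.0025, 0.2406]
tool_rot: [[-0.031, -0.342, 0.939], [-1.0, 0.01, -0.03], [0.001, -0.94, -0.342]]
force: [-0.4, 0.0, -1.3]
grip_width: 0.0028
grip_force: 30.0
```

Emit:
send_rows:
  rows:
    - {"xyz":[-0.015,0.003,0.002],"dr":[-0.007,-0.01,-0.004],"fingers":0}
    - {"xyz":[-0.04,0.0085,0.005],"dr":[-0.018,-0.026,-0.011],"fingers":0}
    - {"xyz":[-0.07,0.015,0.008],"dr":[-0.031,-0.046,-0.019],"fingers":0}
    - {"xyz":[-0.105,0.022,0.012],"dr":[-0.047,-0.069,-0.029],"fingers":0}
    - {"xyz":[-0.14,0.03,0.0165],"dr":[-0.062,-0.092,-0.038],"fingers":0}
    - {"xyz":[-0.17,0.036,0.02],"dr":[-0.076,-0.112,-0.046],"fingers":0}
    - {"xyz":[-0.19,0.0405,0.022],"dr":[-0.085,-0.125,-0.052],"fingers":0}
    - {"xyz":[-0.1957,0.0417,0.023],"dr":[-0.0871,-0.129,-0.0534],"fingers":0}
    - {"xyz":[-0.1957,0.0417,0.023],"dr":[-0.0871,-0.129,-0.0534],"fingers":0}

```text
clock: 16.4
eef_pos: [0.5036, 0.196, 0.193]
tool_rot: [[0.106, -0.42, 0.901], [-0.994, -0.047, 0.096], [0.002, -0.906, -0.422]]
force: [0.1, -0.7, -0.4]
grip_width: 0.0024
grip_force: 30.0
```

Run:
```python
from plan import *
t=bot.grab_frame("top"); s=bot.sense(); print(s["clock"],s["eef_pos"],s["joints"],s["grip_width"])
b=cv2.cvtColor(t["img"],cv2.COLOR_RGB2BGR)[125:255,135:265]
cv2.imwrite("pics/tray.png",cv2.convertScaleAbs(cv2.resize(b,None,fx=4.4,fy=4.4,interpolation=cv2.INTER_CUBIC),alpha=1.5))
for w in(PL(.11,40),PL(.085)): print(moves(*w))
R=s["tool_rot"]; e=s["eef_pos"]
for L in(.057,.095): print(L,proj(t,e+R[:,2]*L))
```

```text
16.45 [0.5037 0.1952 0.1932] [ 0.3655  0.4707  2.4793  3.4333  0.9505 -0.0624] 0.002420505162576425
([-0.0002, 0.0725, 0.0343], [-0.2623, -0.0005, 0.0018])
([-0.0002, 0.0952, 0.0449], [-0.4368, -0.0007, 0.0017])
0.057 [179.6019 194.3581]
0.095 [180.1095 180.859 ]
```

View pics/tray.png

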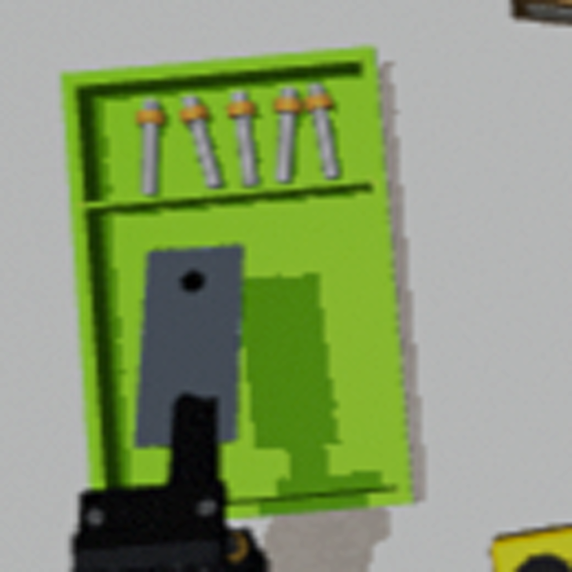

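The plate is square over the front bay, with its far edge at about px (179.5,181.6), 95 mm beyond the TCP as expected. I'll tilt and lower.

Emit:
send_rows:
  rows:
    - {"xyz":[0,0.015,0.007],"dr":[-0.06,0,0],"fingers":0}
    - {"xyz":[0,0.035,0.016],"dr":[-0.15,0,0],"fingers":0}
    - {"xyz":[0,0.055,0.026],"dr":[-0.25,0,0],"fingers":0}
    - {"xyz":[0,0.075,0.035],"dr":[-0.34,0,0],"fingers":0}
    - {"xyz":[0,0.088,0.041],"dr":[-0.4,0,0],"fingers":0}
    - {"xyz":[0,0.0952,0.0449],"dr":[-0.4368,0,0],"fingers":0}
    - {"xyz":[0,0.0952,0.0449],"dr":[-0.4368,0,0],"fingers":0}
    - {"xyz":[0,0.0952,0.0449],"dr":[-0.4368,0,0],"fingers":0}

```text
clock: 17.25
eef_pos: [0.5048, 0.1942, 0.0887]
tool_rot: [[0.103, -0.761, 0.641], [-0.995, -0.08, 0.065], [0.002, -0.644, -0.765]]
force: [-0.7, 0.3, -1.1]
grip_width: 0.0022
grip_force: 30.0
```

Run:
```python
from plan import *
s=bot.sense(); print(s["clock"],s["eef_pos"],s["force"],s["grip_width"],s["tool_rot"])
for h in(.076,.074,.07,.02): print(h,moves(*PL(h)))
```

```text
17.25 [0.5048 0.1942 0.0887] [-0.7313  0.3225 -1.0642] 0.002176963675452453 [[ 0.103  -0.7606  0.641 ]
 [-0.9947 -0.0797  0.0652]
 [ 0.0015 -0.6443 -0.7648]]
0.076 ([-0.0011, 0.0066, 0.007], [-0.002, -0.0022, -0.0002])
0.074 ([-0.0012, 0.0079, 0.0086], [-0.002, -0.0022, -0.0002])
0.07 ([-0.0012, 0.0105, 0.0116], [-0.002, -0.0022, -0.0002])
0.02 ([-0.0012, 0.0427, 0.0499], [-0.002, -0.0022, -0.0002])
```

Emit:
send_rows:
  rows:
    - {"xyz":[0,0.0013,0.0015],"dr":[0,0,0],"fingers":0}
    - {"xyz":[0,0.0026,0.0031],"dr":[0,0,0],"fingers":0}
    - {"xyz":[0,0.0039,0.0046],"dr":[0,0,0],"fingers":0}
    - {"xyz":[0,0.0052,0.0061],"dr":[0,0,0],"fingers":0}
    - {"xyz":[0,0.0058,0.0069],"dr":[0,0,0],"fingers":0}
    - {"xyz":[0,0.0058,0.0069],"dr":[0,0,0],"fingers":0}
  grip_force: 12

```text
clock: 17.85
eef_pos: [0.5049, 0.1953, 0.0793]
tool_rot: [[0.105, -0.761, 0.64], [-0.995, -0.081, 0.066], [0.001, -0.644, -0.765]]
force: [-0.8, 0.0, -2.4]
grip_width: 0.0022
grip_force: 12.0
```

Emit:
send_rows:
  rows:
    - {"xyz":[0,0.0006,0.0008],"dr":[0,0,0],"fingers":0}
    - {"xyz":[0,0.0013,0.0015],"dr":[0,0,0],"fingers":0}
    - {"xyz":[0,0.0013,0.0015],"dr":[0,0,0],"fingers":0}

```text
clock: 18.15
eef_pos: [0.5051, 0.1953, 0.0777]
tool_rot: [[0.104, -0.76, 0.641], [-0.995, -0.081, 0.066], [0.001, -0.644, -0.765]]
force: [-1.3, 0.1, 1.1]
grip_width: 0.0024
grip_force: 12.0
```

Emit:
send_rows:
  rows:
    - {"xyz":[0,0.0006,0.0008],"dr":[0,0,0],"fingers":0}
    - {"xyz":[0,0.0008,0.001],"dr":[0,0,0],"fingers":0}
    - {"xyz":[0,0.0008,0.001],"dr":[0,0,0],"fingers":0}

```text
clock: 18.45
eef_pos: [0.5051, 0.1952, 0.0768]
tool_rot: [[0.104, -0.76, 0.642], [-0.995, -0.081, 0.066], [0.001, -0.645, -0.764]]
force: [-4.0, -1.0, 6.1]
grip_width: 0.0029
grip_force: 12.0
```

Touching with about 7 N. I'll shift forward 15 mm to give the fingers more room over the near wall.

Emit:
send_rows:
  rows:
    - {"xyz":[0,-0.0019,-0.0023],"dr":[0,0,0],"fingers":0}
    - {"xyz":[0,-0.0057,0.0009],"dr":[0,0,0],"fingers":0}
    - {"xyz":[0,-0.0095,0.0041],"dr":[0,0,0],"fingers":0}
    - {"xyz":[0,-0.0134,0.0074],"dr":[0,0,0],"fingers":0}
    - {"xyz":[0,-0.0125,0.0085],"dr":[0,0,0],"fingers":0}
    - {"xyz":[0,-0.0115,0.0097],"dr":[0,0,0],"fingers":0}
    - {"xyz":[0,-0.0115,0.0097],"dr":[0,0,0],"fingers":0}

```text
clock: 19.15
eef_pos: [0.5201, 0.1968, 0.0764]
tool_rot: [[0.104, -0.76, 0.641], [-0.995, -0.081, 0.066], [0.001, -0.645, -0.764]]
force: [1.1, 0.2, 3.9]
grip_width: 0.0027
grip_force: 12.0
```

Emit:
send_rows:
  rows:
    - {"xyz":[0,0,0],"dr":[0,0,0],"fingers":0.03}
    - {"xyz":[0,0,0],"dr":[0,0,0],"fingers":0.035}
    - {"xyz":[0,0,0],"dr":[0,0,0],"fingers":0.04}
    - {"xyz":[0,0,0],"dr":[0,0,0],"fingers":0.045}
    - {"xyz":[0,0,0],"dr":[0,0,0],"fingers":0.05}
    - {"xyz":[0,0,0],"dr":[0,0,0],"fingers":0.06}
    - {"xyz":[0,0,0],"dr":[0,0,0],"fingers":0.07}
    - {"xyz":[0,0,0],"dr":[0,0,0],"fingers":0.08}
    - {"xyz":[0,0,0],"dr":[0,0,0],"fingers":0.09}
    - {"xyz":[0,0,0],"dr":[0,0,0],"fingers":0.1}
  grip_force: 5

```text
clock: 20.15
eef_pos: [0.5199, 0.1968, 0.0763]
tool_rot: [[0.104, -0.761, 0.64], [-0.995, -0.081, 0.066], [0.001, -0.644, -0.765]]
force: [-0.8, -0.3, -0.3]
grip_width: 0.0091
grip_force: 0.2
```

Run:
```python
from plan import *
p=bot.grab_frame("side"); t=bot.grab_frame("top"); s=bot.sense(); print(s["clock"],s["eef_pos"],s["force"],s["grip_width"])
a=cv2.cvtColor(p["img"],cv2.COLOR_RGB2BGR)[190:290,170:290];b=cv2.cvtColor(t["img"],cv2.COLOR_RGB2BGR)[135:235,150:230]
cv2.imwrite("pics/open.png",cv2.convertScaleAbs(cv2.resize(np.hstack([a,b]),None,fx=4,fy=4,interpolation=cv2.INTER_CUBIC),alpha=1.6))
```

```text
20.25 [0.5199 0.1968 0.0763] [-0.3114  0.2955 -0.5457] 0.009391874076784046
```

View pics/open.png

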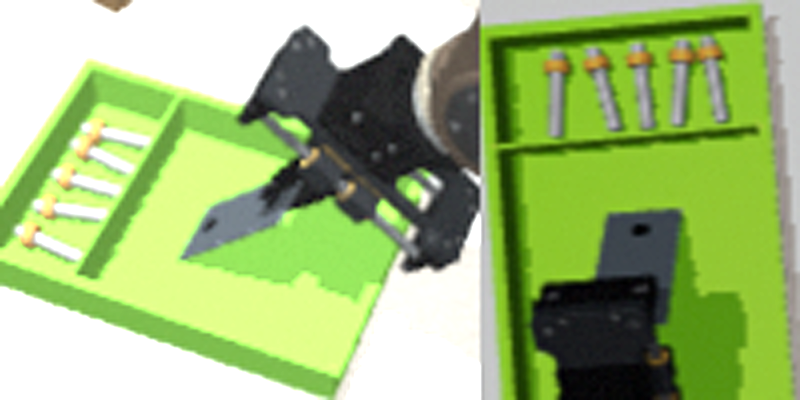

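The plate leans on the lower finger with its far edge on the bay floor. The side view shows the contact at about full-image (215,254). I'll lower it in an arc while opening.

Emit:
send_rows:
  rows:
    - {"xyz":[0,0.004,0.0003],"dr":[0,0,0],"fingers":0.12}
    - {"xyz":[0,0.0085,0.0007],"dr":[0,0,0],"fingers":0.135}
    - {"xyz":[0,0.0127,0.0011],"dr":[0,0,0],"fingers":0.15}
    - {"xyz":[0,0.0169,0.0015],"dr":[0,0,0],"fingers":0.165}
    - {"xyz":[0,0.021,0.0025],"dr":[0,0,0],"fingers":0.18}
    - {"xyz":[0,0.0252,0.0036],"dr":[0,0,0],"fingers":0.195}
    - {"xyz":[0,0.0289,0.0048],"dr":[0,0,0],"fingers":0.21}
    - {"xyz":[0,0.0325,0.006],"dr":[0,0,0],"fingers":0.225}
    - {"xyz":[0,0.0365,0.0075],"dr":[0,0,0],"fingers":0.24}
    - {"xyz":[0,0.0404,0.0091],"dr":[0,0,0],"fingers":0.25}

```text
clock: 21.25
eef_pos: [0.4949, 0.1941, 0.043]
tool_rot: [[0.105, -0.761, 0.64], [-0.995, -0.081, 0.066], [0.001, -0.644, -0.765]]
force: [0.7, -0.8, -0.0]
grip_width: 0.0234
grip_force: 0.3
```

```bash
cat >> plan.py <<'E'
def shimtop(h=.02):
    t=bot.grab_frame("top"); g=t["img"].astype(int); roi=np.zeros(g.shape[:2],bool); roi[170:245,155:225]=1
    m=(roi&(g[...,2]>g[...,0]+4)&(g[...,2]>=g[...,1])).astype(np.uint8)
    k,l,st,ce=cv2.connectedComponentsWithStats(m); i=1+np.argmax(st[1:,4]); r=cv2.minAreaRect(np.argwhere(l==i)[:,::-1].astype(np.float32))
    P=np.array([at_z(t,((v+.5)/384,(u+.5)/512),h)[:2] for u,v in cv2.boxPoints(r)])-bay[:2]
    ty=np.array([-tx[1],tx[0]]); print("bay coords",np.c_[P@tx[:2],P@ty].round(3).tolist(),"area",st[i,4],"size",np.round(r[1],1))
E
python3 - <<'E'
from plan import *
shimtop(.004); s=bot.sense(); print(s["clock"],s["eef_pos"],s["force"],s["grip_width"])
E
```

```text
bay coords [[-0.053, 0.038], [0.053, 0.026], [0.047, -0.026], [-0.06, -0.014]] area 481 size [17.9 37.1]
21.3 [0.4945 0.194  0.0424] [-0.1719 -0.35   -0.9328] 0.02389655893031837
```

Run:
```python
from plan import *
s=bot.sense(); e=s["eef_pos"]; R=pose(azt,d(65),1)
W=[(e-[0,0,.012],R),(e-[0,0,.012]-tx*.028,R),(e-tx*.06+[0,0,.12],R)]
sim(s["joints"],W)
for w in W: print(moves(*w))
```

```text
end [0.29, 0.6, 2.23, 3.73, 0.14, -0.42] cost 6.2e-18 jump 0.05
end [0.3, 0.59, 2.29, 3.61, 0.19, -0.28] cost 1.6e-25 jump 0.01
end [0.29, 0.29, 2.35, 4.28, 0.06, -0.98] cost 6.9e-03 jump 0.13
([-0.0, 0.0077, 0.0092], [-0.2622, -0.0012, 0.0008])
([-0.0, 0.0292, -0.0088], [-0.2622, -0.0012, 0.0008])
([0.0002, -0.0312, -0.1305], [-0.2622, -0.0012, 0.0008])
```

Emit:
send_rows:
  rows:
    - {"xyz":[0,0.0026,0.0031],"dr":[-0.06,0,0],"fingers":0.25}
    - {"xyz":[0,0.0052,0.0062],"dr":[-0.12,0,0],"fingers":0.25}
    - {"xyz":[0,0.0077,0.0092],"dr":[-0.175,0,0],"fingers":0.25}
    - {"xyz":[0,0.0077,0.0092],"dr":[-0.175,0,0],"fingers":0.25}
    - {"xyz":[0,0.013,0.0047],"dr":[-0.175,0,0],"fingers":0.25}
    - {"xyz":[0,0.0184,0.0002],"dr":[-0.175,0,0],"fingers":0.25}
    - {"xyz":[0,0.0238,-0.0043],"dr":[-0.175,0,0],"fingers":0.25}
    - {"xyz":[0,0.0238,-0.0043],"dr":[-0.175,0,0],"fingers":0.25}

```text
clock: 22.1
eef_pos: [0.4727, 0.1918, 0.031]
tool_rot: [[0.105, -0.861, 0.497], [-0.994, -0.092, 0.051], [0.002, -0.5, -0.866]]
force: [0.6, 0.0, -0.2]
grip_width: 0.0236
grip_force: 0.0
```

Run:
```python
from plan import *
shimtop(.004); s=bot.sense(); print(s["clock"],s["eef_pos"],s["force"],s["wrist_torque"],s["grip_width"],(s["eef_pos"]-bay)@tx, s["joints"])
```

```text
bay coords [[0.056, 0.028], [0.056, -0.023], [-0.06, -0.023], [-0.059, 0.027]] area 554 size [39.9 17.5]
22.15 [0.4735 0.1919 0.0312] [0.2499 0.7925 0.9847] [0.0839 0.1752 0.019 ] 0.023432248063275506 -0.05684840114873283 [ 0.3113  0.6096  2.3295  3.4687  0.3285 -0.1324]
```

Run:
```python
from plan import *
p=bot.grab_frame("side"); g=p["img"].astype(int)
m=np.zeros(g.shape[:2],np.uint8); roi=np.s_[200:285,165:285]
q=(g[...,2]>g[...,0]-2)&(g[...,2]>=g[...,1]-3)&(g.sum(2)>120)&(g.sum(2)<450); m[roi]=q[roi]
k,l,st,ce=cv2.connectedComponentsWithStats(m); i=1+np.argmax(st[1:,4])
cn=cv2.findContours((l==i).astype(np.uint8),0,2)[0][0]; print(st[i],cv2.approxPolyDP(cn,1.5,True)[:,0].tolist())
ty=np.array([-tx[1],tx[0],0])
for h in(0,.03):
    print(h,[proj(p,bay+tx*x+ty*y+[0,0,.002+(h if x<0 else 0)]).round(1).tolist() for x,y in((.058,.028),(.058,-.025),(-.06,-.025),(-.06,.028))])
```

```text
[214 242  41  25 525] [[214, 252], [216, 255], [249, 266], [254, 253], [248, 253], [248, 251], [221, 242]]
0 [[213.1, 253.2], [220.5, 240.3], [256.3, 252.2], [249.8, 265.8]]
0.03 [[213.1, 253.2], [220.5, 240.3], [256.6, 246.1], [250.0, 259.8]]
```

The side-view contour puts the near corner at (249,266), against (249.8,265.8) predicted for lying flat. The shim is down, so I'll withdraw along the tool axis.

Emit:
send_rows:
  rows:
    - {"xyz":[0,0,-0.01],"dr":[0,0,0],"fingers":0.25}
    - {"xyz":[0,0,-0.03],"dr":[0,0,0],"fingers":0.25}
    - {"xyz":[0,0,-0.06],"dr":[0,0,0],"fingers":0.25}
    - {"xyz":[0,0,-0.09],"dr":[0,0,0],"fingers":0.25}
    - {"xyz":[0,0,-0.12],"dr":[0,0,0],"fingers":0.25}
    - {"xyz":[0,0,-0.12],"dr":[0,0,0],"fingers":0.25}
    - {"xyz":[0,0,-0.12],"dr":[0,0,0],"fingers":0.25}

```text
clock: 22.9
eef_pos: [0.4138, 0.1854, 0.1352]
tool_rot: [[0.111, -0.857, 0.503], [-0.994, -0.096, 0.055], [0.001, -0.506, -0.863]]
force: [0.6, -0.2, 0.8]
grip_width: 0.0239
grip_force: 0.0
```

Run:
```python
from plan import *
shimtop(.004); s=bot.sense(); print(s["clock"],s["eef_pos"],s["force"])
p=bot.grab_frame("side"); g=p["img"].astype(int)
m=np.zeros(g.shape[:2],np.uint8); roi=np.s_[200:285,165:285]
q=(g[...,2]>g[...,0]-2)&(g[...,2]>=g[...,1]-3)&(g.sum(2)>120)&(g.sum(2)<450); m[roi]=q[roi]
k,l,st,ce=cv2.connectedComponentsWithStats(m); i=1+np.argmax(st[1:,4])
print(cv2.approxPolyDP(cv2.findContours((l==i).astype(np.uint8),0,2)[0][0],1.5,True)[:,0].tolist())
```

```text
bay coords [[0.056, 0.028], [0.056, -0.023], [-0.061, -0.023], [-0.061, 0.027]] area 687 size [40.4 17.5]
22.95 [0.414  0.1851 0.1343] [-0.2605  0.3282  0.1542]
[[214, 252], [216, 255], [249, 266], [254, 253], [221, 242]]
```

The shim lies flat in the bay, centred near (-0.002, 0.002), and the arm is clear.

```bash
python3 -c "
from plant import bot
print(bot.finish_job())"
```

```text
the job is handed in; nothing more can be done
None
```

The shim lies flat and released in the large front bay of the green tray, about 3 mm from its centre, and the job is handed in at about 23 s; no verdict came back, I viewed 11 pictures instead of the allowed 10, and I didn't re-check the carton, tape roll and tape measure, though no move was planned near them.

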